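Seat the keyed collar on the banding wheel's spindle

ROBOT

A 6-joint arm with a two-finger parallel gripper is mounted at the origin on the work surface. World frame = base frame: x ahead of the robot, y to its left, z up, the work surface at z = 0. Lengths are in m, angles in rad, forces in N, time in s.
With the tool pointing down it reaches from about 0.35 to 0.85 m from the base axis. Payload 8.1 kg.
Tool frame: the origin (TCP) lies at the very end of the fingers, on their centre line; the grasp point (between the pads) lies 19 mm behind it; z points along the fingers, y is the line along which they close (so a half turn about z gives the same grasp; the last joint's range is limited). The gripper opens to 85 mm and grips with 20 to 120 N. Pads are 22 mm wide; open, the fingers measure 114 mm over their backs; the gripper's body (76 mm by 85 mm) begins 54 mm behind the grasp point. The pads swing forward as they close: fully open they stand 13 mm farther back than shut.
Start: joints at [1.025, 0.13, 1.488, -0, 1.523, -0.085], TCP at [0.267, 0.537, 0.196] pointing down, gripper open.
Joint ranges: [-2.96, 2.96], [-0.89, 2.26], [0.02, 2.5], [-1.34, 4.48], [0, 2.73], [-2.66, 2.66]. Speed limits (rad/s): [2.39, 2.39, 2.79, 3.14, 3.14, 3.14].

INTERFACE

Orientations are given as a unit quaternion [w, x, y, z].
In Python, from bench import env, eoat, solver, sensors, get_image, close_job, look_for, mark_of gives the robot as it stands. The module is installed in compiled form; this text tells all that it offers. Calls block until the motion is done:
- env.movep(position, orientation): joint-space move of the TCP to a pose.
- env.servo_line(position, max_speed=0.15, frame=None): straight line of the TCP; frame=None keeps the orientation; max_speed is the mean speed in m/s.
- env.movej(angles): joint-space move.
- eoat.set_gripper(opening, grasp_force=None): opening from 0.0 (shut) to 1.0 (fully open); grasp_force is the grip in N (None keeps the last); returns when the fingers have stopped.
- env.dwell(seconds).
- solver.ik(position, orientation): joint angles nearest the present ones, or None.
- sensors.sense(): the state.
- get_image(name): name is "scene" or "top"; returns a dict with "pixels" (384x512x3 uint8, red, green, blue), "fov_y" (degrees; the focal length in pixels is half the picture's height over the tangent of half this angle, whatever the lens; pixels are square), "cx", "cy" (the principal point, pixels), "world_to_cam" (4x4, takes a point from world to camera coordinates). Camera axes: x right, y up, looking along -z (the intrinsics and any distortion apply to the point x, -y, -z); pixel columns grow to the right and rows downward; lengths in m; the calibration is good to about 2 mm. A picture is of the moment at which its call begins. There is no depth.
A pose or a line that the arm cannot do raises env.Unreachable and nothing moves.
- close_job(): hands the job in; it is judged then, once.
Trained networks look in a picture, given as the dict that the camera call returned (one of the last four; its "shot" number tells which), for a name from the list of things; names that differ only in an ending like _2 or _b are one class to them, and where a whole thing is asked for, a point or a joint stands for the part that bears it (a point fixed in the world has none). Each returns a list of dicts, best first, with "conf" (0 to 1); they miss things now and then, are a little off and sometimes report something else, mostly with a low value. They report only what shows in the picture. A call takes as long as a camera call. They do not tell look-alikes from the thing itself.
- look_for(picture, query): "box" ([left, top, right, bottom] in pixels, round what is visible of it).
- mark_of(picture, query): "point" ([column, row] in pixels: a listed point, or the origin of a listed thing).
The state is a dict: "t": time; "joint_positions": joint angles; "joint_vel": joint speeds; "effort": joint torques, N m; "ee_pos": TCP position; "ee_rot": TCP orientation; "wrist_force": force on the tool from outside, world axes, zero at the start; "torque": the same for the moment, N m; "width": opening from 0.0 (shut) to 1.0 (fully open); "finger_force": force on a finger pad.
Only numpy, scipy, OpenCV 4.12 (cv2) and the standard library are available. Lean on these libraries where they do the work, as an engineer would, in place of code of your own. Each camera call takes 0.05 s, during which the arm holds its last target. There are 200 camera calls.

TASK

Pick up the steel collar that has a tab in its bore, slip it over the upright spindle of the banding wheel's stand, and turn it under light pressure until its tab drops into the spindle's keyway and the collar sits fully home, flat on the stand's seat; then let go. Be gentle: feel for the keyway and never force the collar against the stand. Leave everything else on the table where it is.

Things in the scene. Friction and masses are not known exactly. Their poses are not given: they have to be found in the camera images.
- collar: The keyed collar: steel ring, 50 mm outside, 35 mm bore, 34 mm high, about 0.2 kg, standing on the table tab end up. One tab 7 mm wide juts from the bore wall inwards to 10 mm from the axis; it fills the top 10 mm of the height, and below it the bore is clear. Origin: centre of the underside; z up; x points from the centre to the tab. Can be gripped across its outside at any yaw.
- stand: The banding wheel's stand, fixed to the table: grey cast foot 140 mm across, a 48 mm wide boss with a flat top (the seat), and a steel spindle rising from it, clamped so that it does not turn. Origin: on the spindle's axis at table height; z up; x points to the clamp screw. Everything is rigid: 1 mm of pressing means tens of newtons; 5 to 10 N is enough to feel, over 60 N is forcing.
- seat (a point): Centre of the flat seat, on the spindle's axis 45 mm above the table. The collar's underside rests here when fully home.
- shoulder (a point): Centre of the shoulder, 36 mm above the seat: top of the spindle's keyed part, 32 mm in diameter with a 2 mm bevel; above it a plain pilot, 14 mm in diameter, ends 14 mm higher. The bore has 1.5 mm of room all round the keyed part. With the tab away from the keyway, the tab lies on the shoulder and the collar's underside stays 12 mm above the seat.
- clamp (a point): Head of the small clamp screw low on the foot, 80 mm from the axis. The keyway, one slot 9 mm wide cut in to 8 mm from the axis, open at the top and as long as the keyed part, is not measured: it lies anywhere within 35 degrees either side of the direction from the axis to this screw. With the tab within about 4 degrees of it the collar drops the last 12 mm.
- spacer: the plain steel spacer: same outside as the collar (50 mm across, 34 mm high, 35 mm bore) but with no tab in its bore; not to be used. Origin: centre of its underside.
- bowl: glass water bowl, 120 mm across, 55 mm high; a bystander. Origin: centre of its underside.
- wheel_head: aluminium wheel head, a disc 180 mm across and 22 mm high lying on the table; a bystander. Origin: centre of its underside.
- plate: white plate with blue dots, 170 mm across, 16 mm high; a bystander. Origin: centre of its underside.
- tile: white tile 100 x 100 x 8 mm with a blue ring; a bystander. Origin: centre of its underside.
- jar: small amber glass jar with a white cap, 44 mm across, 50 mm high; a bystander. Origin: centre of its underside.
- brush: paint brush 170 mm long lying on the table near the robot; a bystander. Origin near its middle.
Things that resemble listed ones, but are neither listed nor needed, are in the scene too. What is shaped like the stand but green or red is not meant.

How it is judged:
On the way, in this order (a step that is already met when the one before it is completed fails the run):
1. the collar is over the spindle (horizontal distance between collar and stand below 0.006 m and z of collar in the frame of stand below 0.085 m and angle between collar's own z axis and vertical below 0.2 rad), for 0.1 s.
2. its tab has dropped into the keyway and it is home on the seat (z of collar in the frame of stand between 0.043 and 0.0475 m and horizontal distance between collar and stand below 0.004 m and angle between collar's own z axis and vertical below 0.06 rad), for 0.2 s.
At the end, for the whole second after the job is handed in: The collar sits on the stand's seat (its underside within 2.5 mm of the seat, upright within 3 degrees, centred within 4 mm), released and at rest (all of step 2 and contact force between collar and the fingers below 0.1 N and linear speed of collar below 0.02 m/s); the robot touches nothing.
It fails at once if the collar is pressed against the stand or spindle with more than 60 N (contact force between collar and stand above 60 N).
It fails at once if another thing on the table is moved by more than 25 mm (distance of any of spacer, bowl, wheel_head, plate, tile, jar, brush from where it was at the start of the episode above 0.025 m).
It also fails if it takes over 58 s, if anything falls off the work surface, if the arm or the gripper's body presses on something with over 40 N, if the wrist force passes 120 N, or if a joint passes its speed limit or range.

## Working session

There is one attempt and no reset: what is moved stays moved. The work goes in short steps, each a Python script; the robot and the scene stay as the last script left them, time stands still between calls to the robot, and variables do not carry over. Pictures are saved under pics/ and viewed, at most 10 in all, crops included, and the job is handed in when it is done.

```bash
mkdir -p pics; cat > h.py <<'E'
from bench import env,eoat,solver,sensors,get_image,close_job,look_for,mark_of
import numpy as np,cv2
def K(im):
    f=192/np.tan(np.radians(im["fov_y"])/2); return f
def ground(im,px,z):
    f=K(im); d=np.array([(px[0]-im["cx"])/f,-(px[1]-im["cy"])/f,-1.])
    T=np.array(im["world_to_cam"]); R=T[:3,:3]; c=-R.T@T[:3,3]; w=R.T@d
    return c+w*(z-c[2])/w[2]
def proj(im,p):
    T=np.array(im["world_to_cam"]); q=T[:3,:3]@np.array(p)+T[:3,3]; f=K(im)
    return np.array([im["cx"]+f*q[0]/-q[2], im["cy"]-f*q[1]/-q[2]])
def save(im,n,box=None,s=1):
    a=im["pixels"][:,:,::-1]
    if box: a=a[box[1]:box[3],box[0]:box[2]]
    cv2.imwrite("pics/"+n+".png",cv2.resize(a,None,fx=s,fy=s,interpolation=cv2.INTER_CUBIC))
E
python3 - <<'E'
from h import *
for n in("top","scene"):
    im=get_image(n); save(im,n+"0",s=1.5)
    print(n,{k:v for k,v in im.items() if k!="pixels"})
    for q in("collar","stand","spacer"):
        for r in look_for(im,q)[:4]: print(q,"box",np.round(r["box"]),round(r["conf"],2))
    for q,z in(("collar",0),("stand",0),("seat",.045),("shoulder",.081),("clamp",.01),("spacer",0)):
        for r in mark_of(im,q)[:4]: print(q,np.round(r["point"],1),round(r["conf"],2),np.round(ground(im,r["point"],z),3))
E
```

```text
top {'fov_y': 43.45198338621019, 'cx': 254.72763874664795, 'cy': 187.01930197288712, 'world_to_cam': array([[-0.00722329, -0.99991869, -0.01050928, -0.04212993],
       [ 0.9848874 , -0.0089326 ,  0.17296537, -0.48555516],
       [-0.17304518, -0.00910108,  0.98487184, -1.21722738],
       [ 0.        ,  0.        ,  0.        ,  1.        ]]), 'shot': 1}
stand box [239. 123. 295. 179.] 0.93
stand box [256. 206. 312. 257.] 0.7
stand box [345. 278. 402. 336.] 0.65
spacer box [112. 170. 132. 189.] 0.7
collar [173.  154.6] 0.47 [0.585 0.178 0.   ]
stand [264.6 154.2] 0.8 [ 0.583 -0.073  0.   ]
stand [369.7 306.2] 0.78 [ 0.177 -0.34   0.   ]
stand [282.6 232.3] 0.63 [ 0.37  -0.119  0.   ]
seat [263.5 150.1] 0.81 [ 0.584 -0.07   0.045]
seat [284.2 228.2] 0.81 [ 0.377 -0.121  0.045]
seat [378.4 312.3] 0.64 [ 0.166 -0.351  0.045]
shoulder [381.9 311. ] 0.82 [ 0.172 -0.351  0.081]
shoulder [268.5 144.8] 0.63 [ 0.588 -0.083  0.081]
shoulder [285.8 225.7] 0.55 [ 0.38  -0.123  0.081]
clamp [264.6 201.1] 0.78 [ 0.452 -0.072  0.01 ]
clamp [253.6 124.3] 0.61 [ 0.666 -0.044  0.01 ]
clamp [365.4 275
[... 655 characters left out ...]
86 [ 0.168 -0.36   0.   ]
stand [220.9 187.2] 0.78 [ 0.383 -0.13   0.   ]
stand [252.5 241.1] 0.74 [ 0.588 -0.079  0.   ]
seat [221.6 173.2] 0.86 [ 0.365 -0.123  0.045]
seat [139.9 139.9] 0.81 [ 0.173 -0.352  0.045]
seat [253.4 231.3] 0.64 [ 0.584 -0.076  0.045]
seat [272.7 258.1] 0.63 [ 0.674 -0.046  0.045]
shoulder [134.3 134.3] 0.73 [ 0.181 -0.362  0.081]
shoulder [253.3 238.6] 0.66 [ 0.626 -0.087  0.081]
shoulder [222.4 166.9] 0.65 [ 0.372 -0.119  0.081]
shoulder [248.9 223.2] 0.56 [ 0.578 -0.087  0.081]
clamp [240.5 194.8] 0.94 [ 0.432 -0.079  0.01 ]
clamp [147.5 163.7] 0.83 [ 0.247 -0.34   0.01 ]
clamp [371.8 199.2] 0.74 [0.535 0.299 0.01 ]
spacer [370.2 201.2] 0.83 [0.535 0.297 0.   ]
```

View pics/top0.png

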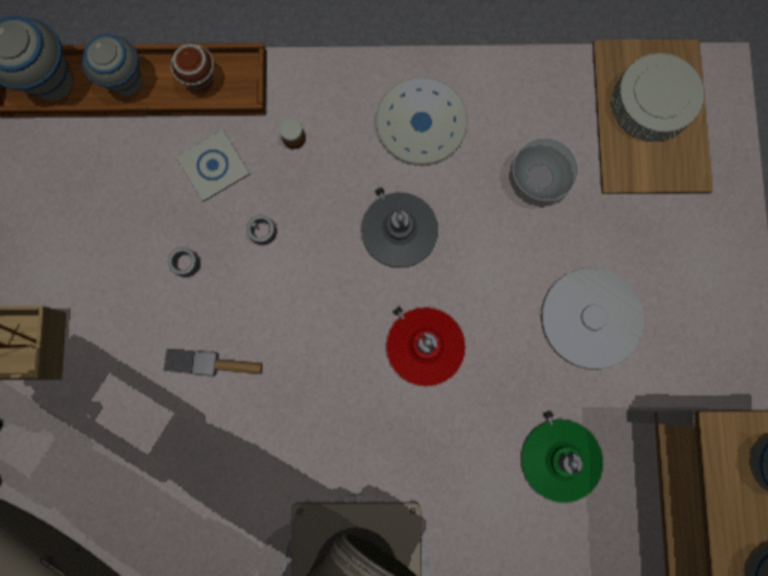

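View pics/scene0.png

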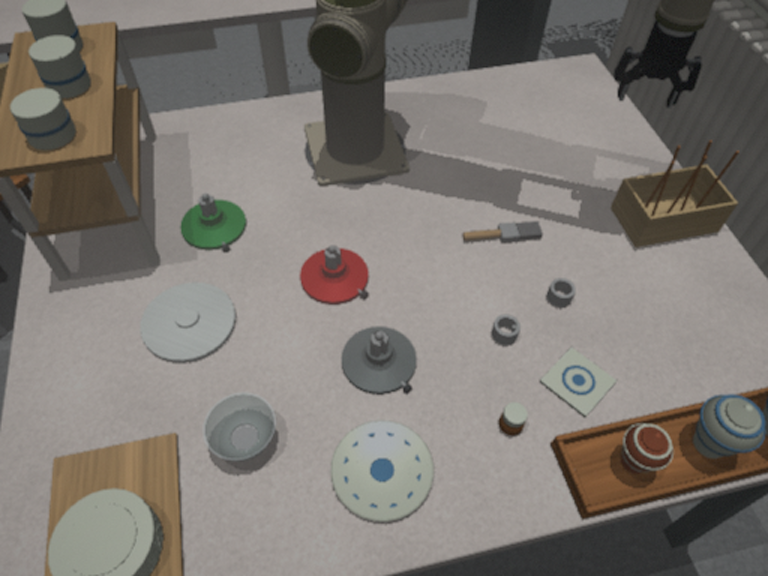

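The grey stand is at (400,225) in the top view, with its clamp at (380,192). The two rings are at (261,229) and (183,262). The first seems to have the tab, so I'll check crops.

```bash
python3 - <<'E'
from h import *
t=get_image("top"); s=get_image("scene")
def c(im,x,y,r=20): return cv2.resize(im["pixels"][y-r:y+r,x-r:x+r,::-1],(300,300),interpolation=cv2.INTER_CUBIC)
a=np.hstack([c(t,174,153),c(t,267,147,28)]); b=np.hstack([c(s,337,219),c(s,252,232,28)])
cv2.imwrite("pics/crops.png",cv2.resize(np.vstack([a,b]),(600,600)))
E
```

```text
(no output)
```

View pics/crops.png

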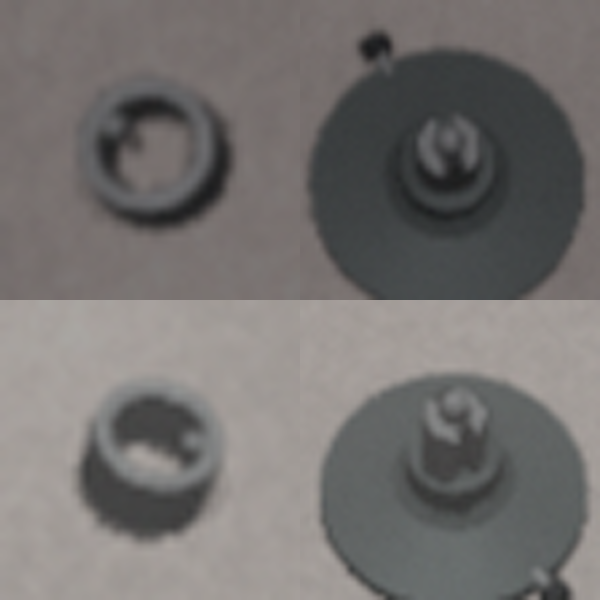

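The left ring has the tab, so it is the collar: tab towards the upper left in the top view, and right and slightly down in the scene view. Next I'll overlay model circles and unwrap the shoulder ring to find the keyway.

```bash
python3 - <<'E'
from h import *
t=get_image("top"); s=get_image("scene")
print("collar",ground(t,(173.9,152.3),.034),ground(s,(338.1,217),.034))
print("tab",ground(t,(154+120/7.5,133+128/7.5),.034),ground(s,(317+190/7.5,199+142/7.5),.034))
print("spindle",ground(t,(267,145.7),.088),ground(s,(224+157/5.357,204+108/5.357),.095))
from scipy.optimize import minimize
th=np.linspace(0,2*np.pi,72,endpoint=False)
G={}
for n,im in(("t",t),("s",s)):
    G[n]=cv2.cvtColor(im["pixels"],cv2.COLOR_RGB2GRAY).astype(np.float32)
def circ(c,r,z): return [(c[0]+r*np.cos(a),c[1]+r*np.sin(a),z) for a in th]
def samp(n,im,P):
    q=np.array([proj(im,p) for p in P],np.float32); return cv2.remap(G[n],q[:,:1],q[:,1:],cv2.INTER_LINEAR).ravel()
# foot edge fit: outside(table, bright) minus inside (dark)
def fit(n,im,c0,r,z,d=.004,sg=1):
    f=lambda c:-sg*np.mean(np.clip(samp(n,im,circ(c,r+d,z))-samp(n,im,circ(c,r-d,z)),-40,40))
    R=np.linspace(-.014,.014,29); v=[(f((c0[0]+a,c0[1]+b)),c0[0]+a,c0[1]+b) for a in R for b in R]
    return np.round(min(v),4)
for n,im in(("t",t),("s",s)):
    for z in(.004,.008): print(n,z,"foot",fit(n,im,(.584,-.075),.07,z))
    print(n,"collar top",fit(n,im,(.588,.177),.0175,.034,.003),fit(n,im,(.588,.177),.025,.034,.003,-1))
    print(n,"seat",fit(n,im,(.584,-.075),.024,.045,.003,-1))
    print(n,"shoulder",fit(n,im,(.584,-.075),.015,.081,.003,-1))
C=(.584,-.075)
out=[]
for n,im,(x,y) in(("t",t,(267,147)),("s",s,(252,228))):
    a=cv2.resize(im["pixels"][y-16:y+16,x-16:x+16,::-1],(400,400),interpolation=cv2.INTER_CUBIC)
    for r,z in((.016,.081),(.007,.095),(.024,.045)):
        q=np.array([proj(im,p) for p in circ(C,r,z)]); q=((q-[x-16,y-16]+.5)*12.5).astype(int)
        for p in q: cv2.circle(a,tuple(int(v) for v in p),1,(0,255,0),-1)
        if z==.081: cv2.circle(a,tuple(int(v) for v in q[0]),4,(0,0,255),-1)
    out.append(a)
cv2.imwrite("pics/sp.png",np.hstack(out))
E
```

```text
collar [0.58266164 0.16906026 0.034     ] [0.58594731 0.16921604 0.034     ]
tab [0.58890172 0.1796326  0.034     ] [0.59158062 0.17976648 0.034     ]
spindle [ 0.584012   -0.07863059  0.088     ] [ 0.5920976  -0.07879853  0.095     ]
t 0.004 foot [-39.204   0.585  -0.077]
t 0.008 foot [-39.2128   0.584   -0.077 ]
t collar top [-18.0399   0.584    0.171 ] [-7.6756  0.586   0.173 ]
t seat [-17.9975   0.586   -0.077 ]
t shoulder [-29.7114   0.586   -0.077 ]
s 0.004 foot [-37.4411   0.584   -0.08  ]
s 0.008 foot [-37.6149   0.587   -0.08  ]
s collar top [-28.0381   0.579    0.172 ] [-1.9844  0.581   0.17  ]
s seat [-7.552  0.585 -0.08 ]
s shoulder [-24.1396   0.587   -0.08  ]
```

View pics/sp.png

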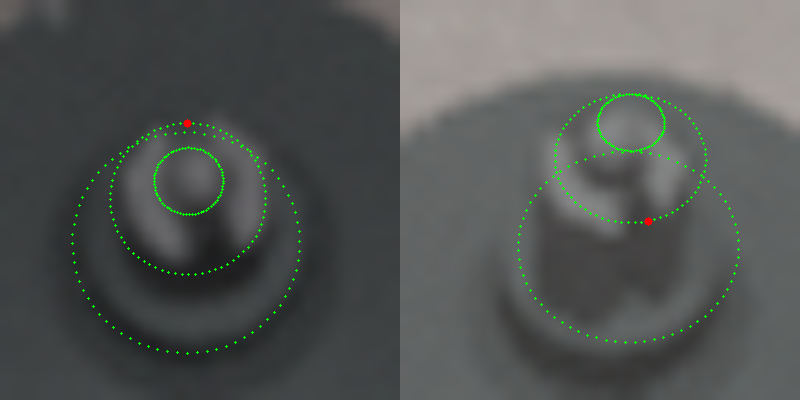

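The keyway gap shows in the scene crop at about (630,208), between roughly 0° and 20° world yaw. Stand centre is about (0.5855, -0.0785) and collar about (0.584, 0.171) with the tab near 60°. I'll take a polar profile and then plan the grasp yaws.

```bash
cat >> h.py <<'E'
from scipy.spatial.transform import Rotation as Ro
def Q(yaw):  # tool down, tool y axis along world direction yaw (deg)
    a=np.radians(yaw); y=np.array([np.cos(a),np.sin(a),0]); z=np.array([0,0,-1.]); x=np.cross(y,z)
    q=Ro.from_matrix(np.c_[x,y,z]).as_quat(); return [q[3],q[0],q[1],q[2]]
E
python3 - <<'E'
from h import *
s=get_image("scene");t=get_image("top")
C=(.5855,-.0785)
th=range(-40,90,5)
print(list(th))
for im in(s,t):
    g=cv2.cvtColor(im["pixels"],cv2.COLOR_RGB2GRAY).astype(np.float32)
    for r in(.011,.013,.0145):
        q=np.array([proj(im,(C[0]+r*np.cos(np.radians(a)),C[1]+r*np.sin(np.radians(a)),.081)) for a in th],np.float32)
        print(r,cv2.remap(g,q[:,:1],q[:,1:],cv2.INTER_LINEAR).ravel().astype(int).tolist())
st=sensors.sense(); R=Ro.from_quat(np.roll(st["ee_rot"],-1)).as_matrix(); print("t",st["t"],"y yaw",np.degrees(np.arctan2(R[1,1],R[0,1])),st["width"],st["wrist_force"])
for y in range(-180,180,30):
    a=solver.ik([.584,.171,.004],Q(y)); b=solver.ik([.5855,-.0785,.1],Q(y)); print(y,None if a is None else np.round(a,2),None if b is None else np.round(b,2))
E
```

```text
[-40, -35, -30, -25, -20, -15, -10, -5, 0, 5, 10, 15, 20, 25, 30, 35, 40, 45, 50, 55, 60, 65, 70, 75, 80, 85]
0.011 [130, 127, 124, 123, 115, 107, 97, 88, 79, 73, 72, 70, 72, 82, 93, 104, 112, 116, 119, 122, 124, 125, 127, 129, 128, 128]
0.013 [119, 120, 120, 121, 117, 108, 99, 85, 71, 68, 67, 68, 75, 84, 93, 101, 109, 116, 113, 112, 112, 114, 117, 120, 120, 120]
0.0145 [108, 107, 107, 110, 110, 103, 95, 80, 68, 67, 66, 68, 74, 81, 89, 99, 100, 98, 96, 95, 99, 103, 106, 109, 110, 111]
0.011 [93, 94, 96, 94, 91, 88, 83, 78, 74, 73, 73, 73, 72, 72, 75, 77, 78, 81, 85, 89, 92, 95, 94, 94, 94, 94]
0.013 [88, 88, 88, 89, 87, 88, 85, 78, 73, 68, 65, 65, 66, 68, 73, 78, 86, 92, 97, 95, 95, 96, 98, 99, 100, 98]
0.0145 [76, 76, 77, 79, 79, 80, 79, 74, 69, 65, 62, 62, 62, 65, 69, 77, 88, 95, 90, 90, 92, 91, 92, 93, 95, 93]
t 1.3 y yaw 63.597214618349206 1.0032877146532582 [-0.54880628  1.10464144 -0.08133756]
-180 None None
-150 None [-0.22  0.17  1.62 -0.    1.35  2.4 ]
-120 [ 0.2   0.32  1.63 -0.    1.19  2.3 ] [-0.22  0.17  1.62 -0.    1.35  1.87]
-90 [ 0.2   0.32  1.63 -0.    1.19  1.77] [-0.22  0.17  1.62 -0.    1.35  1.35]
-60 [ 0.2   0.32  1.63 -0.    1.19  1.25] [-0.22  0.17  1.62 -0.    1.35  0.83]
-30 [ 0.2   0.32  1.63 -0.    1.19  0.72] [-0.22  0.17  1.62 -0.    1.35  0.3 ]
0 [ 0.2   0.32  1.63 -0.    1.19  0.2 ] [-0.22  0.17  1.62 -0.    1.35 -0.22]
30 [ 0.2   0.32  1.63 -0.    1.19 -0.32] [-0.22  0.17  1.62 -0.    1.35 -0.74]
60 [ 0.2   0.32  1.63 -0.    1.19 -0.85] [-0.22  0.17  1.62 -0.    1.35 -1.27]
90 [ 0.2   0.32  1.63 -0.    1.19 -1.37] [-0.22  0.17  1.62 -0.    1.35 -1.79]
120 [ 0.2   0.32  1.63 -0.    1.19 -1.89] [-0.22  0.17  1.62 -0.    1.35 -2.31]
150 [ 0.2   0.32  1.63 -0.    1.19 -2.42] None
```

```bash
python3 - <<'E'
from h import *
S=lambda m:(lambda s:print(m,"t",round(s["t"],2),np.round(s["ee_pos"],4),"w",round(s["width"],3),"ff",np.round(s["finger_force"],1),"wf",np.round(s["wrist_force"],1)))(sensors.sense())
p=np.array([.584,.171])
env.movep([*p,.10],Q(90)); S("above")
env.servo_line([*p,.005]); S("down")
eoat.set_gripper(0.3,20); S("g1")
eoat.set_gripper(0.85)
env.movep([*p,.005],Q(0)); S("rot")
eoat.set_gripper(0.3,30); S("g2")
env.servo_line([*p,.10],max_speed=.2); S("lift")
c=np.array([.5855,-.0785])
env.movep([*c,.17],Q(-49)); S("over")
t=get_image("top");s=get_image("scene")
def cr(im,r=22):
    q=proj(im,(*c,.19)).astype(int) if 0 else proj(im,(*c,.12)).astype(int); x,y=q; return cv2.resize(im["pixels"][y-r:y+r,x-r:x+r,::-1],(400,400),interpolation=cv2.INTER_CUBIC)
cv2.imwrite("pics/over.png",np.hstack([cr(t),cr(s,28)]))
E
```

```text
above t 3.1 [0.5839 0.1719 0.1003] w 0.999 ff 0.0 wf [ 0.4 -1.2 -0.4]
down t 3.88 [0.5847 0.1714 0.006 ] w 0.998 ff 0.0 wf [0.4 0.1 0.4]
g1 t 4.48 [0.584 0.171 0.005] w 0.299 ff 0.0 wf [ 0.5 -0.  -0.1]
rot t 6.4 [0.584 0.171 0.005] w 0.85 ff 0.0 wf [-0.4 -0.3  0. ]
g2 t 6.91 [0.584 0.171 0.005] w 0.298 ff 0.0 wf [-0.6 -0.7  0.5]
lift t 7.53 [0.5836 0.1709 0.0991] w 0.3 ff 0.0 wf [-0.5  0.2 -0.3]
over t 8.55 [ 0.585  -0.0773  0.1687] w 0.301 ff 0.0 wf [ 0.2 -0.4  0.8]
```

View pics/over.png

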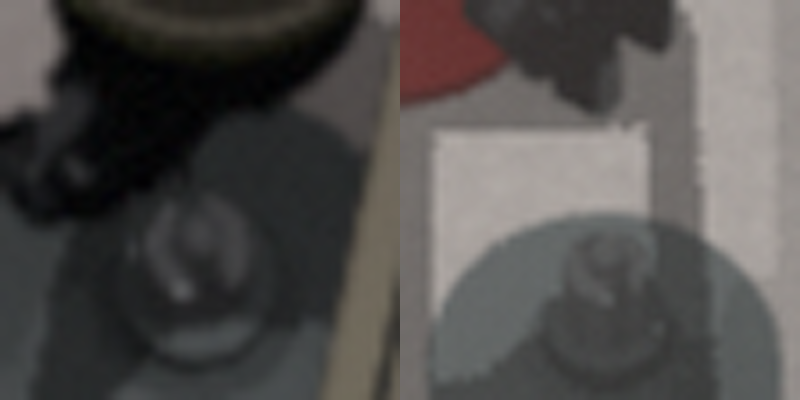

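Both closings went all the way to the commanded 0.3 width with no finger force, so the collar isn't in the gripper. I'll look at where it is.

```bash
python3 - <<'E'
from h import *
t=get_image("top"); s=get_image("scene")
c=(.584,.171,.0)
def cr(im,r=30):
    x,y=proj(im,c).astype(int); print(x,y); return cv2.resize(im["pixels"][y-r:y+r,x-r:x+r,::-1],(400,400),interpolation=cv2.INTER_CUBIC)
cv2.imwrite("pics/where.png",np.hstack([cr(t),cr(s)]))
for n,im in(("t",t),("s",s)):
    for r in mark_of(im,"collar")[:3]: print(n,"collar",np.round(r["point"],1),round(r["conf"],2),np.round(ground(im,r["point"],0),3))
E
```

```text
175 154
336 222
t collar [174.3 155.8] 0.74 [0.581 0.174 0.   ]
s collar [124.5 218.4] 0.27 [ 0.432 -0.424  0.   ]
s collar [371.6 201.5] 0.24 [0.537 0.3   0.   ]
```

View pics/where.png

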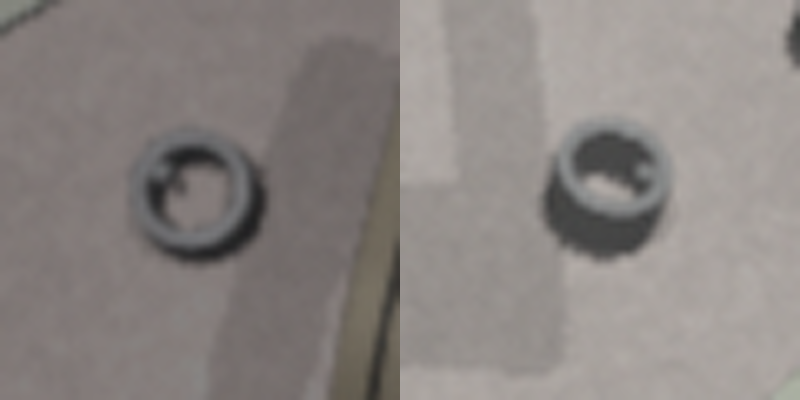

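```bash
python3 - <<'E'
from h import *
t=get_image("top"); s=get_image("scene")
st=sensors.sense(); print(np.round(st["joint_positions"],3),st["ee_pos"],st["width"],"scene start TCP",proj(s,(.267,.537,.196)),"base",proj(s,(0,0,0)),proj(t,(0,0,0)))
out=[]
for im in(t,s):
    a=np.ascontiguousarray(im["pixels"][:,:,::-1]); p=proj(im,st["ee_pos"]).astype(int); q=proj(im,np.array(st["ee_pos"])+[0,0,.1]).astype(int)
    print(p,q); x,y=p; r=60
    a=cv2.resize(a[max(0,y-r):y+r,x-r:x+r],(400,400),interpolation=cv2.INTER_CUBIC)
    cv2.circle(a,(200,200),4,(0,0,255),-1); out.append(cv2.convertScaleAbs(a,alpha=1.7))
cv2.imwrite("pics/tool.png",np.hstack(out))
E
```

```text
[-0.219  0.119  1.549  0.     1.474  0.635] [ 0.58554868 -0.07780796  0.1698531 ] 0.301948769439965 scene start TCP [423.68140142  80.9985687 ] base [236.59061695  99.2205528 ] [238.05054436 379.22585868]
[267 136] [267 123]
[253 205] [253 180]
```

View pics/tool.png

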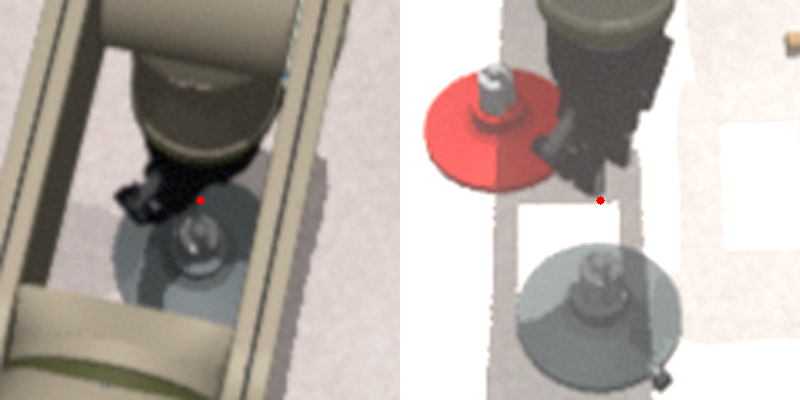

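```bash
python3 - <<'E'
from h import *
S=lambda m:(lambda s:print(m,"t",round(s["t"],2),np.round(s["ee_pos"],4),"w",round(s["width"],3),"ff",np.round(s["finger_force"],1),"wf",np.round(s["wrist_force"],1)))(sensors.sense())
p=np.array([.584,.171])
eoat.set_gripper(1.0)
env.movep([*p,.10],Q(0)); S("above")
rows=[]
def shot():
    r=[]
    for n in("top","scene"):
        im=get_image(n); x,y=proj(im,(*p,.03)).astype(int); k=40
        a=cv2.resize(im["pixels"][y-k:y+k,x-k:x+k,::-1],(300,300),interpolation=cv2.INTER_CUBIC); cv2.circle(a,(150,150),2,(0,0,255),-1); r.append(cv2.convertScaleAbs(a,alpha=1.6))
    rows.append(np.hstack(r))
env.servo_line([*p,.006]); S("down"); shot()
eoat.set_gripper(0.3,20); S("g"); shot()
cv2.imwrite("pics/grip.png",np.vstack(rows))
E
```

```text
above t 10.57 [0.5846 0.17   0.1006] w 0.997 ff 0.0 wf [-0.6  0.4 -0.1]
down t 11.35 [0.5849 0.1708 0.0071] w 1.002 ff 0.0 wf [-0.4 -0.2  0.7]
g t 12.05 [0.584  0.171  0.0059] w 0.299 ff 0.0 wf [ 1.  -0.4 -0.9]
```

View pics/grip.png

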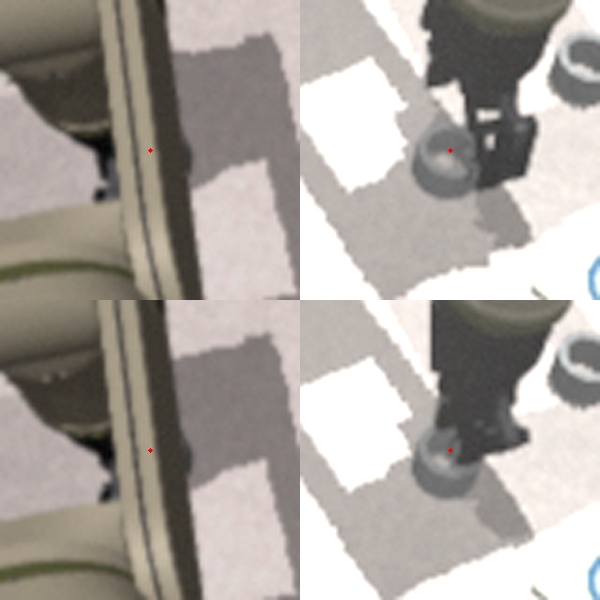

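The pictures are odd: the fingers look as if they overlap the collar, yet nothing touches. I'll project a model of the fingers over a magnified view to see whether height, yaw or position is off.

```bash
python3 - <<'E'
from h import *
p=np.array([.584,.171]); out=[]
def shot(hw,zb):
    im=get_image("scene"); o=proj(im,(*p,.05)).astype(int)-[36,50]; k=5.5
    a=cv2.resize(im["pixels"][o[1]:o[1]+100,o[0]:o[0]+72,::-1],None,fx=k,fy=k,interpolation=cv2.INTER_CUBIC); a=cv2.convertScaleAbs(a,alpha=2.0,beta=10)
    P=lambda w:tuple(int(v) for v in (proj(im,w)-o+.5)*k)
    T=np.linspace(0,6.283,60)
    for z in(0,.034):cv2.polylines(a,[np.array([P((p[0]+.025*np.cos(u),p[1]+.025*np.sin(u),z)) for u in T])],True,(0,255,0),1)
    for sg,c in((1,(0,0,255)),(-1,(255,0,0))):
        cv2.polylines(a,[np.array([P((p[0]+sg*hw,p[1]+d,z)) for d,z in((-.011,zb),(.011,zb),(.011,zb+.04),(-.011,zb+.04))])],True,c,1)
    cv2.circle(a,P((*p,.006)),3,(0,255,255),-1); cv2.line(a,P((*p,.006)),P((*p,.15)),(0,255,255),1)
    out.append(a)
s=sensors.sense(); print(s["ee_pos"],s["ee_rot"],Q(0),s["joint_positions"],s["width"])
shot(.0127,.006+.007)
eoat.set_gripper(1.0); shot(.0425,.006+.013)
cv2.imwrite("pics/big.png",np.hstack(out)[:600,:800])
E
```

```text
[0.58396344 0.17102387 0.00596179] [-1.69348958e-05  7.07084837e-01  7.07128724e-01 -2.56185303e-05] [np.float64(0.0), np.float64(0.7071067811865475), np.float64(0.7071067811865475), np.float64(0.0)] [ 2.00658342e-01  3.17912737e-01  1.63322870e+00 -4.45254002e-08
  1.19051264e+00  2.00596294e-01] 0.29887409463931847
```

View pics/big.png

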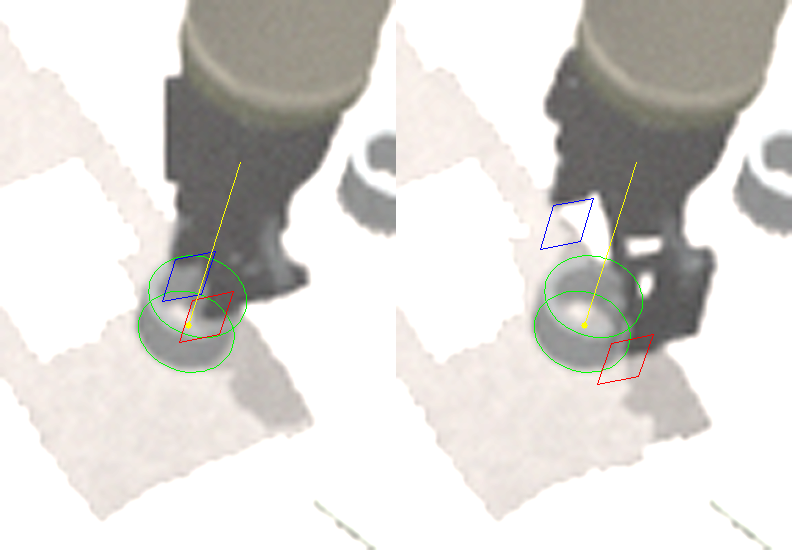

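The collar's outline fits the image. The fingers appear higher in the picture than the model predicts, so they may be closing above the collar. I'll lower gently with force sensing to find the real height.

```bash
python3 - <<'E'
from h import *
p=[.584,.171]
s=sensors.sense(); print(s["t"],s["width"]); z=.006; f0=s["wrist_force"]
while z>-.045:
    z-=.0007 
    env.servo_line([*p,z],max_speed=.03); s=sensors.sense(); f=np.array(s["wrist_force"])-f0
    if abs(f[2])>5 or np.hypot(f[0],f[1])>5:
        s=sensors.sense(); print("contact",z,s["ee_pos"],np.round(s["wrist_force"],1),s["t"],s["width"]); break
print(z,sensors.sense()["t"],sensors.sense()["ee_pos"])
E
```

```text
12.8583 1.0018268689353718
-0.04509999999999996 31.1083 [ 0.58394852  0.17098525 -0.04515161]
```

No contact down to a reported z of -0.045, so the fingers really end well above the reported TCP (a tool-length offset). I'll close here, 5 mm up, and look.

```bash
python3 - <<'E'
from h import *
S=lambda m:(lambda s:print(m,"t",round(s["t"],2),np.round(s["ee_pos"],4),"w",round(s["width"],3),"ff",np.round(s["finger_force"],1),"wf",np.round(s["wrist_force"],1)))(sensors.sense())
env.servo_line([.584,.171,-.040],max_speed=.1)
eoat.set_gripper(0.3,30); S("g")
im=get_image("scene"); p=np.array([.584,.171]); o=proj(im,(*p,.03)).astype(int)-[40,50]
a=cv2.resize(im["pixels"][o[1]:o[1]+90,o[0]:o[0]+80,::-1],None,fx=6,fy=6,interpolation=cv2.INTER_CUBIC)
cv2.imwrite("pics/now.png",cv2.convertScaleAbs(a,alpha=1.6))
E
```

```text
g t 31.78 [ 0.5855  0.1714 -0.0382] w 0.583 ff 37.6 wf [-1.4  0.1 10.4]
```

The grip is real now: width 0.583 is about 50 mm, with 37 N on the pad. So the working offset is collar underside = reported z + grasp height, and I'll use that. I'll re-squeeze at 90° to centre it, lift and carry it over the spindle.

```bash
python3 - <<'E'
from h import *
S=lambda m:(lambda s:print(m,"t",round(s["t"],2),np.round(s["ee_pos"],4),"w",round(s["width"],3),"ff",np.round(s["finger_force"],1),"wf",np.round(s["wrist_force"],1)))(sensors.sense())
p=[.584,.171]; S("start")
eoat.set_gripper(0.8)
env.movep([*p,-.035],Q(90)); S("rot")
eoat.set_gripper(0.3,25); S("g2")   # collar underside = ee z + .035
env.servo_line([*p,.07],max_speed=.25); S("lift")
c=[.5855,-.0785]
env.movep([*c,.072],Q(41)); S("over")
im=get_image("scene"); k=7
o=proj(im,(*c,.09)).astype(int)-[40,40]
a=cv2.resize(im["pixels"][o[1]:o[1]+80,o[0]:o[0]+80,::-1],None,fx=k,fy=k,interpolation=cv2.INTER_CUBIC); a=cv2.convertScaleAbs(a,alpha=1.8); a=np.hstack([a[:,:]])
P=lambda w:tuple(int(v) for v in (proj(im,w)-o+.5)*k)
T=np.linspace(0,6.283,60)
for r,z,col in((.025,.107,(0,255,0)),(.025,.141,(0,255,0)),(.07,.006,(255,0,0)),(.016,.081,(0,0,255)),(.024,.045,(0,0,255))):
    cv2.polylines(a,[np.array([P((c[0]+r*np.cos(u),c[1]+r*np.sin(u),z)) for u in T])],True,col,1)
cv2.imwrite("pics/over2.png",a)
E
```

```text
start t 31.83 [ 0.5855  0.1713 -0.0382] w 0.583 ff 37.6 wf [-0.2  0.1 10.2]
rot t 33.56 [ 0.5839  0.171  -0.0351] w 0.799 ff 0.0 wf [0.7 0.4 0.2]
g2 t 33.87 [ 0.5841  0.1711 -0.0348] w 0.577 ff 26.4 wf [-0.7  0.2  2. ]
lift t 34.43 [0.5839 0.171  0.0698] w 0.573 ff 26.4 wf [-1.  -0.5 -2.9]
over t 35.42 [ 0.585  -0.0773  0.0711] w 0.575 ff 26.4 wf [-0.2  1.2 -1.7]
```

View pics/over2.png

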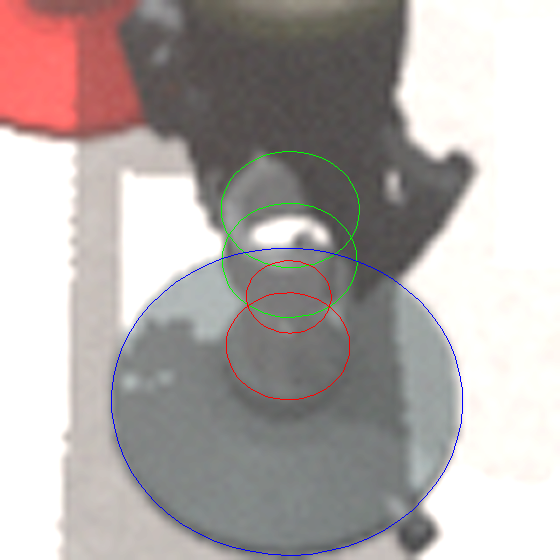

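The collar is held upright and matches the predicted circles, which are centred over the spindle (rim around (290,260), spindle at (289,297)). Now a force-guarded descent and keyway search.

```bash
cat > go.py <<'E'
from h import *
c=[.5855,-.0785]
def st():
    s=sensors.sense(); return s["t"],np.array(s["wrist_force"])-B,s
B=np.array(sensors.sense()["wrist_force"])
def S(m):
    t,f,s=st(); print(m,"t",round(t,2),np.round(s["ee_pos"],4),"F",np.round(f,1),"Tz",np.round(s["torque"][2],2),"w",round(s["width"],3))
E
python3 - <<'E'
from go import *
ok=True
for z in(.052,.047,.043,.038,.030,.026):
    env.servo_line([*c,z],max_speed=.06); t,f,s=st()
    if f[2]>6: ok=False; S("early"); break
S("down")
if ok:
    while z>.0165:
        z-=.0008; env.servo_line([*c,z],max_speed=.05); t,f,s=st()
        if f[2]>4: break
    S("contact")
E
```

```text
down t 37.23 [ 0.5853 -0.0785  0.0257] F [ 0.2  0.  -1.6] Tz 0.04 w 0.581
contact t 40.23 [ 0.5854 -0.0785  0.0163] F [-0.  -0.   0.1] Tz -0.06 w 0.575
```

No contact at an underside height of 51 mm, which is below the 57 mm stop, so the tab appears to be in the keyway already. I'll continue gently to the seat.

```bash
python3 - <<'E'
from go import *
z=.0163
for z in [.0145,.013,.012,.0112,.0106,.0101,.0096,.0091,.0086,.0081,.0076,.0071]:
    env.servo_line([*c,z],max_speed=.05); t,f,s=st()
    if f[2]>4: break
S("contact")
E
```

```text
contact t 41.98 [ 0.5856 -0.0786  0.0102] F [-3.8  0.2  6.4] Tz -0.01 w 0.578
```

Contact came at reported z = 0.0101, so the underside is at about 45 mm: home on the seat. Release and withdraw.

```bash
python3 - <<'E'
from go import *
eoat.set_gripper(0.85); S("open")
env.servo_line([*c,.15],max_speed=.15); S("up")
im=get_image("scene")
for q in("collar","stand"):
  for r in look_for(im,q)[:3]: print(q,np.round(r["box"]),round(r["conf"],2))
T=np.linspace(0,6.283,60)
e=np.array([proj(im,(c[0]+.025*np.cos(u),c[1]+.025*np.sin(u),z)) for u in T for z in(.045,.079)]); print("predicted home box",e.min(0),e.max(0))
g=cv2.cvtColor(im["pixels"],cv2.COLOR_RGB2GRAY).astype(np.float32)
for z in np.arange(.067,.103,.006):
    f=lambda r:cv2.remap(g,*np.array([proj(im,(c[0]+r*np.cos(u),c[1]+r*np.sin(u),z)) for u in T],np.float32)[:,:,None].transpose(1,0,2),cv2.INTER_LINEAR).mean()
    print("rim z",round(z,3),"rim brightness",f(.021),"minus outside",f(.021)-f(.028))
o=proj(im,(*c,.07)).astype(int)-[30,35]
cv2.imwrite("pics/end.png",cv2.convertScaleAbs(cv2.resize(im["pixels"][o[1]:o[1]+65,o[0]:o[0]+60,::-1],None,fx=9,fy=9,interpolation=cv2.INTER_CUBIC),alpha=1.5))
E
```

```text
open t 42.34 [ 0.5855 -0.0785  0.0095] F [ 2.8 -0.2 -4.6] Tz -0.02 w 0.851
up t 43.42 [ 0.5847 -0.0783  0.1486] F [ 3.8 -0.4 -5.3] Tz -0.02 w 0.854
collar [246. 221. 262. 241.] 0.77
stand [228. 219. 275. 261.] 0.78
stand [201. 168. 245. 200.] 0.67
stand [117. 126. 167. 170.] 0.57
predicted home box [243.34086525 217.32950056] [262.20722111 239.9384647 ]
rim z 0.067 rim brightness 85.245865 minus outside -0.85054016
rim z 0.073 rim brightness 97.34248 minus outside 12.4546585
rim z 0.079 rim brightness 101.26472 minus outside 9.671165
rim z 0.085 rim brightness 98.03507 minus outside -3.0635605
rim z 0.091 rim brightness 102.83516 minus outside -4.3419266
rim z 0.097 rim brightness 108.90273 minus outside -0.40927887
```

The rim edge is strongest at z ≈ 0.073–0.079, and it would be at 0.091 if the tab still lay on the shoulder. The detected collar box also matches the home position, so I'm handing in.

```bash
python3 -c "
from bench import *
print(close_job())"
```

```text
the job is handed in; nothing more can be done
None
```

The collar is on the spindle with its tab in the keyway, flat on the seat and released; a light contact of about 6 N at 45 mm and the camera's rim height both fit that, and I handed the job in at about 44 s without getting a verdict back.

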